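# Measure the rise of a fluted cake with a bridge gauge

## Robot

A 6-joint arm with a two-finger parallel gripper is mounted at the origin on a cart in front of the work surface, level with it; the furniture and walls round the work are solid. World frame = base frame: x ahead of the robot, y to its left, z up, the work surface at z = 0. Lengths are in m, angles in rad, forces in N, time in s.
With the tool pointing down it reaches from about 0.3 to 0.875 m from the base axis. Payload 6.4 kg.
Tool frame: the origin (TCP) lies midway between the tips of the shut fingers; the grasp point (between the pads) lies 19 mm behind it; z points along the fingers, y is the line along which they close (so a half turn about z gives the same grasp; the last joint's range is limited). The gripper opens to 85 mm and grips with 20 to 120 N. Pads are 22 mm wide; open, the fingers measure 114 mm over their backs; the gripper's body (76 mm by 85 mm) begins 54 mm behind the grasp point. The pads swing forward as they close: fully open they stand 13 mm farther back than shut.
Start: joints at [-1.435, 0.181, 1.607, -0, 1.354, -0.206], TCP at [0.193, -0.542, 0.231] pointing down, gripper open.
Joint ranges: [-2.99, 2.99], [-0.89, 2.07], [0.3, 2.58], [-1.14, 4.28], [0, 2.63], [-3.12, 3.12]. Speed limits (rad/s): [2.57, 2.57, 3.01, 3.14, 3.14, 3.14].

## Interface

Orientations are given as a unit quaternion [w, x, y, z].
In Python, from bench import sensors, vision, ctrl gives the robot as it stands.
- The arm moves only by the tool carry_out, never from a script. Its argument "deltas" is text: rows parted by semicolons, each of 7 numbers parted by spaces: the shift along the tool's x, y, z in mm, then the turn, a rotation vector about the tool's x, y, z in rad, then the closure, from 0 (fully open) to 1 (shut). In form: tx ty tz ax ay az claw; .... A call has 1 to 12 rows; each row is the pose to reach, as a shift and turn from the pose commanded when the call began, along the tool's axes at that moment; what a row does not reach only later rows make up. A row lasts 1/8 s, in which the tool goes at most 62.5 mm and 10.7 degrees, less where a joint would pass 70% of its speed; a pose out of reach is approached as far as the arm can. A call with a gripper value outside its range is refused whole. The fingers move at their own pace and stop on an object; the grip force is fixed at half the most. Time passes only in rows, so rows that repeat a pose let the fingers close. It gives the time, the measured TCP pose, the force, the opening and the grip force at its end, in the units of the state.
- sensors.get_obs(): the state, without advancing time (a new reading comes with each control period).
- vision.camera(name): name is "side" or "top" or "wrist"; returns the picture (420x560x3 uint8, blue, green, red); there is no depth.
- vision.camera_model(name): a dict with "K" (3x3 intrinsics, pixels), "extrinsics" (4x4, takes a point from world to camera coordinates); the wrist camera has in their place "hand_eye" (4x4, takes a point from camera to tool coordinates, whose origin is the TCP and whose axes are the flange's). Camera axes: x right, y down, z forward; pixel columns grow to the right and rows downward; lengths in m; the calibration is good to about 2 mm. A picture is of the moment at which its call begins: read the wrist's pose just before it. camera_model takes no time and is no camera call.
- ctrl.hand_in(): hands the job in; it is judged then, once.
The state is a dict: "time_s": time; "q": joint angles; "dq": joint speeds; "joint_efforts": joint torques, N m; "eef_pos": TCP position; "eef_rot": TCP orientation; "wrist_force": force on the tool from outside, world axes, zero at the start; "torque": the same for the moment, N m; "opening": opening from 0.0 (shut) to 1.0 (fully open); "grasp_force": force on a finger pad.
Only numpy, scipy, OpenCV 4.12 (cv2) and the standard library are available. Lean on these libraries where they do the work, as an engineer would, in place of code of your own. Each camera call takes 0.05 s, during which the arm holds its last target. There are 200 camera calls.

## Task

Measure how high the yellow fluted cake has risen with the bridge gauge: pick the gauge up by its black handle and lower it gently over the cake, so that its two runners stand on the worktop on either side and its sprung red foot rests on the middle of the cake. Do not push the cake away from its place, and let go of the gauge so that it stands there by itself, reading the cake's height.

Things in the scene. Friction and masses are not known exactly. Their poses are not given: they have to be found in the camera images.
- gauge_grip (a point): Loose bridge gauge, 0.4 kg, standing on the worktop. Point: middle of its black handle (26 x 26 mm, 50 tall; grip across x or y), 101 mm above the runners' undersides; z up. Aluminium bar along y, 134 long, 22 wide, 64 to 76 mm up; two legs end in runners 56 long along x, 12 wide, 110 mm free between. A red foot, 22 mm disc, hangs on the handle's axis; white scale on the -x side.
- gauge_foot (a joint): Travel (m) of the gauge's sprung red foot: 0 = fully down, its underside level with the runners' undersides; grows as the foot is pushed up, to 0.045. With the runners on the worktop it reads the height of what is under the foot. The soft spring (1.5 N) is weaker than the gauge's weight.
- cake_center (a point): Yellow fluted cake, loose rigid disc, 65 mm across, 21 high, flat top, 50 g, on the worktop to the left of the gauge. Point: its centre, half-way up (10.5 mm above the worktop). A garlic bulb (60 mm across, 59 high) and a tea candle (38 across, 15 high) lie in a row with it along x, in any order, centres 100 mm or more from its centre; taller things stand only beyond x = 0.72.
Not all that is in view belongs to the job. What is shaped like the part that bears gauge_grip but brown is not meant. There is more than one size of the part that bears cake_center; the job needs the middle-sized.

How it is judged:
On the way:
1. the gauge is lifted off the worktop, its runners more than 25 mm up (height (world z) of gauge_grip above 0.126 m), for 0.1 s.
At the end, for the whole second after the job is handed in: The gauge stands by itself, upright within 0.1 rad, runners on the worktop (handle middle 96 to 105 mm up), its handle axis within 16 mm of the cake's centre seen from above; the cake lies flat (centre below 15 mm); the sprung foot rests on it and the joint reads 17 to 25 mm (horizontal distance between gauge_grip and cake_center below 0.016 m and angle between gauge_grip's own z axis and vertical below 0.1 rad and height (world z) of gauge_grip between 0.096 and 0.105 m and height (world z) of cake_center below 0.015 m and value of joint gauge_foot between 0.017 and 0.025 m); the robot touches nothing.
It fails at once if the cake is pushed more than 30 mm from where it lay (distance of cake_center from where it was at the start of the episode above 0.03 m).
It fails at once if the gauge is dropped or slammed on: its foot is driven up faster than 0.6 m/s (velocity of joint gauge_foot above 0.6 m/s).
It also fails if it takes over 29 s, if anything falls off the work surface, if the arm or the gripper's body presses on something with over 40 N, if the wrist force passes 120 N, or if a joint passes its speed limit or range.

## Working session

There is one attempt and no reset: what is moved stays moved. The work goes in short steps, Python scripts to look and compute and a tool call to move; the robot and the scene stay as the last step left them, time stands still between calls to the robot, and variables do not carry over. Pictures are saved under pics/ and viewed, at most 10 in all, crops included, and the job is handed in when it is done.

Besides the shell and the picture viewer there is one more tool, called as a command line: name --argument value ..., lists and objects as JSON in quotes. carry_out: Moves the arm, as the interface text tells. Its arguments: {"type":"object","properties":{"deltas":{"type":"string"}},"required":["deltas"]}

```bash
ls; mkdir -p pics; python3 - <<'E'
from bench import sensors, vision
import cv2,numpy as np
o=sensors.get_obs(); print(o["time_s"],o["eef_pos"],o["eef_rot"],o["opening"])
for n in("top","side"):
    cv2.imwrite(f"pics/{n}0.png",vision.camera(n)); m=vision.camera_model(n); print(n,np.round(m["K"],1).tolist(),np.round(m["extrinsics"],3).tolist())
print(np.round(vision.camera_model("wrist")["hand_eye"],3).tolist())
E
```

```text
pics
0.0 [ 0.19266653 -0.54118218  0.23039295] [-8.73354338e-04  9.85431647e-01  1.70069712e-01  1.60945200e-05] 1.001313858778193
top [[384.3, 0.0, 284.3], [0.0, 384.3, 206.0], [0.0, 0.0, 1.0]] [[-0.02, -0.999, -0.025, 0.186], [-0.986, 0.024, -0.166, 0.549], [0.166, 0.021, -0.986, 0.835], [0.0, 0.0, 0.0, 1.0]]
side [[490.9, 0.0, 273.6], [0.0, 490.9, 206.6], [0.0, 0.0, 1.0]] [[0.999, 0.051, 0.001, -0.532], [0.036, -0.698, -0.715, 0.173], [-0.036, 0.714, -0.699, 0.801], [0.0, 0.0, 0.0, 1.0]]
[[0.0, -0.946, -0.323, 0.083], [1.0, -0.0, 0.001, -0.001], [-0.001, -0.323, 0.946, -0.142], [0.0, 0.0, 0.0, 1.0]]
```

View pics/top0.png

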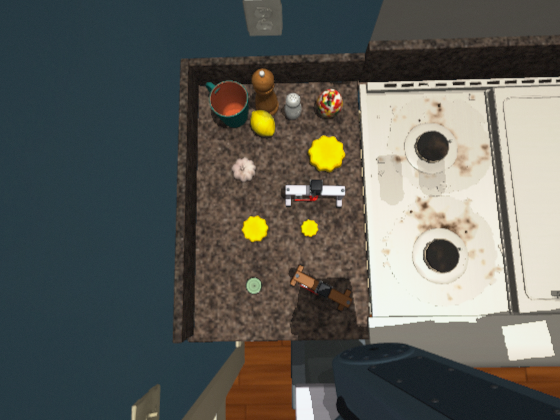

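View pics/side0.png

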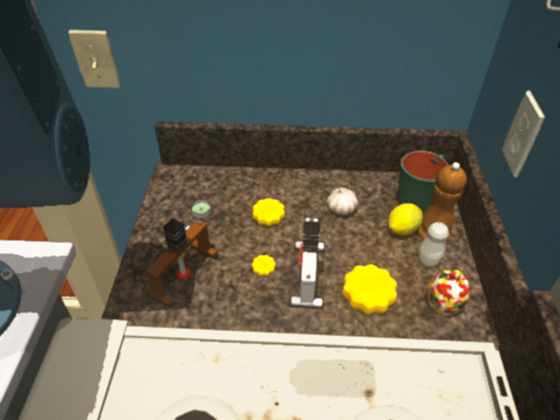

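The top view shows three yellow cakes: large (327,153), middle (255,229) and small (310,228). The middle-sized one fits, since it lies in a row with the garlic (244,169) and the candle (254,286). The aluminium gauge is at (315,190), and the brown one at (320,287) is not meant. I'll measure both and confirm in one enlarged crop.

```bash
cat >h.py <<'E'
from bench import sensors, vision
import cv2,numpy as np
from scipy.spatial.transform import Rotation as R
def cam(n,o=None):
    m=vision.camera_model(n)
    if n=="wrist":
        w,x,y,z=o["eef_rot"]; T=np.eye(4); T[:3,:3]=R.from_quat([x,y,z,w]).as_matrix(); T[:3,3]=o["eef_pos"]
        return m["K"],np.linalg.inv(T@m["hand_eye"])
    return m["K"],m["extrinsics"]
def ray(c,uv,z):
    K,E=map(np.array,c); d=E[:3,:3].T@np.linalg.solve(K,[*uv,1]); p=-E[:3,:3].T@E[:3,3]
    return p+d*(z-p[2])/d[2]
def blobs(mask,amin=30):
    n,l,s,c=cv2.connectedComponentsWithStats(mask.astype(np.uint8)); return [(s[i,4],s[i,:4].tolist(),c[i]) for i in range(1,n) if s[i,4]>amin]
def yellow(im): return cv2.inRange(cv2.cvtColor(im,cv2.COLOR_BGR2HSV),(22,150,90),(35,255,255))
E
python3 - <<'E'
from h import *
for n in("top","side"):
    im=cv2.imread(f"pics/{n}0.png"); c=cam(n)
    for a,b,u in blobs(yellow(im)):
        print(n,"yel",a,b,u.round(),ray(c,u,.015).round(3))
    x0,y0,x1,y1=(275,170,355,215) if n=="top" else (285,205,335,320)
    s=im[y0:y1,x0:x1]; 
    for a,b,u in blobs(s.max(2)<45,25): print(n,"blk",a,b,u+[x0,y0],ray(c,u+[x0,y0],.12).round(3))
t=cv2.imread("pics/top0.png")[140:310,215:365]; s=cv2.imread("pics/side0.png")[190:320,230:410]
cv2.imwrite("pics/crop.png",np.hstack([cv2.resize(t,(400,453),interpolation=2),cv2.resize(s,(400,453))]))
E
```

```text
top yel 520 [250, 110, 25, 26] [262. 122.] [0.77  0.224 0.015]
top yel 1023 [308, 135, 38, 37] [326. 153.] [0.687 0.07  0.015]
top yel 539 [241, 215, 28, 27] [255. 228.] [0.507 0.246 0.015]
top yel 241 [301, 219, 18, 18] [309. 228.] [0.506 0.117 0.015]
top blk 56 [35, 10, 11, 15] [314.60714286 188.51785714] [0.577 0.107 0.12 ]
side yel 713 [253, 198, 32, 29] [268. 212.] [0.51  0.245 0.015]
side yel 885 [388, 203, 35, 32] [405. 219.] [0.771 0.24  0.015]
side yel 393 [252, 254, 24, 22] [263. 265.] [0.509 0.114 0.015]
side yel 1973 [343, 264, 54, 49] [370. 288.] [0.69  0.074 0.015]
side yel 43 [445, 299, 10, 8] [450. 303.] [0.817 0.051 0.015]
```

View pics/crop.png

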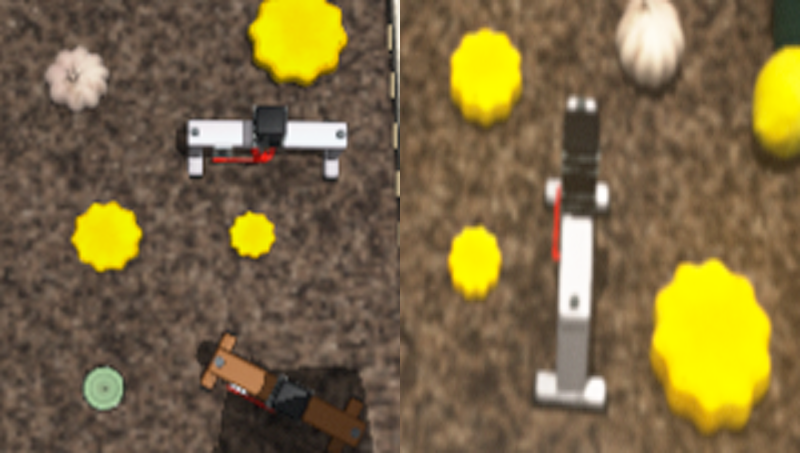

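The crop confirms it: middle cake ≈ (0.508, 0.246), about 65 mm across, and aluminium gauge handle ≈ (0.586, 0.104). I'm moving above the gauge with the tool x axis turned to world x, so the fingers close across y.

carry_out --deltas "583 -477 -20 0 0 0.342 0;583 -477 -20 0 0 0.342 0;583 -477 -20 0 0 0.342 0;583 -477 -20 0 0 0.342 0;583 -477 -20 0 0 0.342 0;583 -477 -20 0 0 0.342 0;583 -477 -20 0 0 0.342 0;583 -477 -20 0 0 0.342 0;583 -477 -20 0 0 0.342 0;583 -477 -20 0 0 0.342 0;583 -477 -20 0 0 0.342 0;583 -477 -20 0 0 0.342 0"

```text
time_s: 1.6
eef_pos: [0.5809, 0.1021, 0.2509]
eef_rot: [0.0, 1.0, 0.0, -0.0]
wrist_force: [1.0, -1.0, 0.4]
opening: 1.003
grasp_force: 0.0
```

carry_out --deltas "0 0 0 0 0 0 0;0 0 0 0 0 0 0"

```text
time_s: 1.85
eef_pos: [0.5797, 0.1, 0.2504]
eef_rot: [0.0, 1.0, 0.0, -0.001]
wrist_force: [0.9, 0.5, 1.2]
opening: 0.996
grasp_force: 0.0
```

```bash
python3 - <<'E'
from h import *
o=sensors.get_obs(); im=vision.camera("wrist"); cv2.imwrite("pics/w1.png",im); np.save("w1.npy",np.r_[o["eef_pos"],o["eef_rot"]])
c=cam("wrist",o)
for a,b,u in blobs(im.max(2)<45,300): print("blk",a,b,u.round(),ray(c,u,.126).round(4))
for a,b,u in blobs(yellow(im),200): print("yel",a,b,u.round(),ray(c,u,.021).round(4))
E
```

```text
blk 725 [543, 21, 17, 64] [553.  54.] [ 0.6835 -0.0834  0.126 ]
blk 389 [126, 54, 22, 49] [137.  70.] [0.673  0.2017 0.126 ]
blk 24036 [0, 87, 203, 333] [ 74. 332.] [0.4566 0.2854 0.126 ]
blk 649 [129, 105, 41, 44] [146. 125.] [0.6358 0.2    0.126 ]
blk 532 [206, 113, 47, 41] [228. 128.] [0.6339 0.1407 0.126 ]
blk 448 [253, 115, 25, 47] [265. 135.] [0.629  0.1137 0.126 ]
blk 949 [260, 164, 34, 43] [276. 184.] [0.5921 0.1064 0.126 ]
blk 845 [207, 214, 44, 46] [234. 239.] [0.5462 0.1405 0.126 ]
blk 2054 [492, 261, 65, 56] [525. 288.] [ 0.5012 -0.1043  0.126 ]
blk 1410 [213, 271, 75, 82] [248. 315.] [0.474  0.1311 0.126 ]
blk 13565 [377, 281, 183, 139] [463. 375.] [ 0.4092 -0.0669  0.126 ]
blk 813 [301, 327, 40, 53] [324. 351.] [0.4364 0.0636 0.126 ]
blk 310 [195, 354, 28, 23] [208. 364.] [0.4215 0.1693 0.126 ]
blk 4176 [192, 360, 183, 60] [285. 403.] [0.375  0.0989 0.126 ]
yel 6892 [266, 8, 94, 101] [313.  58.] [0.6885 0.0721 0.021 ]
yel 1875 [125, 203, 58, 53] [155. 228.] [0.5135 0.243  0.021 ]
yel 944 [250, 212, 36, 35] [268. 229.] [0.5128 0.1177 0.021 ]
```

View pics/w1.png

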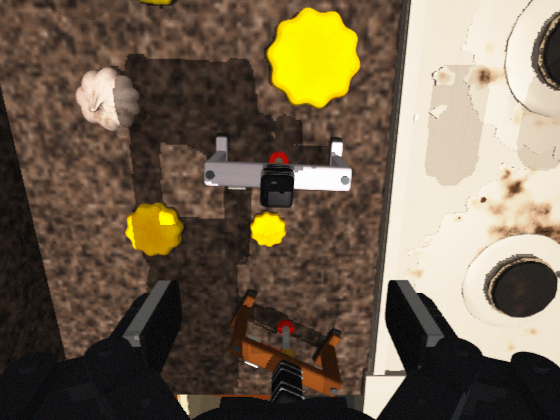

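The wrist view shows the gauge bar from screw (210,175) to screw (345,180), with the black handle at (277,188). The middle cake at (155,229) is partly shaded. Next I'll get the bar's centre and yaw from the screws, and the cake's from a looser mask.

```bash
python3 - <<'E'
from h import *
v=np.load("w1.npy"); o=dict(eef_pos=v[:3],eef_rot=v[3:]); c=cam("wrist",o); im=cv2.imread("pics/w1.png")
h=cv2.cvtColor(im,cv2.COLOR_BGR2HSV)
m=cv2.inRange(h,(20,150,40),(36,255,255))
for a,b,u in blobs(m,500): print("yel",a,b,u.round(),ray(c,u,.021).round(4), ray(c,[b[0]+b[2]/2,b[1]+b[3]/2],.019).round(4))
a,b=ray(c,(210.5,175.5),.076),ray(c,(345,180.5),.076); d=a-b; print("screws",a,b,(a+b)/2,np.linalg.norm(d),np.arctan2(-d[0],d[1]))
cv2.imwrite("pics/w1c.png",cv2.resize(im[120:220,190:370],(800,444),interpolation=cv2.INTER_CUBIC))
E
```

```text
yel 7042 [265, 7, 95, 102] [313.  58.] [0.6885 0.0723 0.021 ] [0.6883 0.0724 0.019 ]
yel 2377 [125, 202, 59, 54] [154. 229.] [0.5127 0.2436 0.021 ] [0.5116 0.2441 0.019 ]
yel 979 [250, 211, 37, 36] [267. 229.] [0.5128 0.1178 0.021 ] [0.5116 0.1168 0.019 ]
screws [0.58656295 0.16597927 0.076     ] [0.58198433 0.04459343 0.076     ] [0.58427364 0.10528635 0.076     ] 0.12147215586430687 -0.037701708568192084
```

View pics/w1c.png

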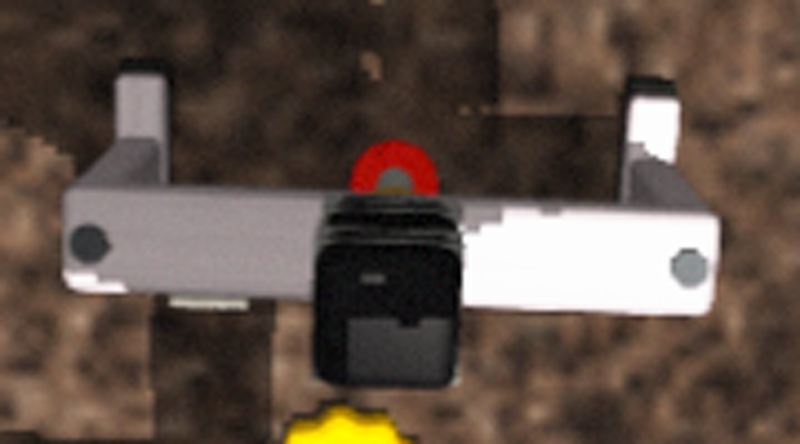

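Screw spacing measures 122 mm (expected 110 + 12), and the handle axis is at (0.585, 0.105) with yaw −0.038. The cake is at about (0.510, 0.245). Descending and gripping now.

carry_out --deltas "5 -5 30 0 0 0.038 0;5 -5 80 0 0 0.038 0;5 -5 120 0 0 0.038 0;5 -5 150 0 0 0.038 0;5 -5 164 0 0 0.038 0;5 -5 164 0 0 0.038 0;5 -5 164 0 0 0.038 0.3;5 -5 164 0 0 0.038 0.6;5 -5 164 0 0 0.038 1;5 -5 164 0 0 0.038 1;5 -5 164 0 0 0.038 1;5 -5 164 0 0 0.038 1"

```text
time_s: 3.4
eef_pos: [0.586, 0.1049, 0.088]
eef_rot: [0.0, 1.0, -0.019, 0.001]
wrist_force: [-1.4, -1.0, 5.9]
opening: 0.294
grasp_force: 60.1
```

carry_out --deltas "0 0 0 0 0 0 1;0 0 0 0 0 0 1;0 0 0 0 0 0 1;0 0 0 0 0 0 1"

```text
time_s: 3.9
eef_pos: [0.5859, 0.1049, 0.088]
eef_rot: [0.0, 1.0, -0.019, 0.001]
wrist_force: [-0.7, -1.4, 6.1]
opening: 0.293
grasp_force: 60.1
```

Gripped at 25 mm opening. Lifting and moving over the cake.

carry_out --deltas "0 0 -15 0 0 0 1;0 0 -40 0 0 0 1;0 0 -70 0 0 0 1;0 0 -90 0 0 0 1;-10 -17 -90 0 0 -0.01 1;-25 -42 -90 0 0 -0.02 1;-40 -68 -90 0 0 -0.03 1;-55 -94 -90 0 0 -0.038 1;-68 -116 -90 0 0 -0.038 1;-76 -130 -90 0 0 -0.038 1;-80 -137 -90 0 0 -0.038 1;-80 -137 -90 0 0 -0.038 1"

```text
time_s: 5.4
eef_pos: [0.5103, 0.2452, 0.1769]
eef_rot: [0.0, 1.0, 0.0, -0.0]
wrist_force: [0.8, -0.3, -3.5]
opening: 0.299
grasp_force: 59.6
```

carry_out --deltas "0 0 0 0 0 0 1;0 0 0 0 0 0 1"

```text
time_s: 5.65
eef_pos: [0.511, 0.2443, 0.1772]
eef_rot: [0.0, 1.0, -0.001, 0.0]
wrist_force: [-0.5, -0.6, -4.1]
opening: 0.298
grasp_force: 59.6
```

```bash
python3 - <<'E'
from h import *
o=sensors.get_obs(); ims={n:vision.camera(n) for n in("wrist","side")}
for n,im in ims.items():
    cv2.imwrite(f"pics/{n}2.png",im); c=cam(n,o); m=cv2.inRange(cv2.cvtColor(im,cv2.COLOR_BGR2HSV),(20,150,40),(36,255,255))
    for a,b,u in blobs(m,150): print(n,a,b,u.round(),ray(c,u,.019).round(4))
w=ims["wrist"]; s=cv2.resize(ims["side"][130:330,170:370],(420,420))
cv2.imwrite("pics/both2.png",cv2.resize(np.hstack([w,s]),(800,343)))
E
```

```text
wrist 1217 [473, 0, 87, 21] [511.   8.] [0.6491 0.0761 0.019 ]
wrist 3268 [244, 153, 73, 65] [280. 184.] [0.5145 0.2479 0.019 ]
wrist 1712 [400, 165, 49, 47] [424. 188.] [0.5106 0.1229 0.019 ]
side 920 [388, 203, 36, 34] [405. 219.] [0.7694 0.2354 0.019 ]
side 532 [252, 206, 34, 21] [268. 215.] [0.5105 0.231  0.019 ]
side 421 [251, 254, 25, 23] [263. 265.] [0.5092 0.1107 0.019 ]
side 2153 [342, 264, 55, 51] [369. 289.] [0.688  0.0695 0.019 ]
```

View pics/both2.png

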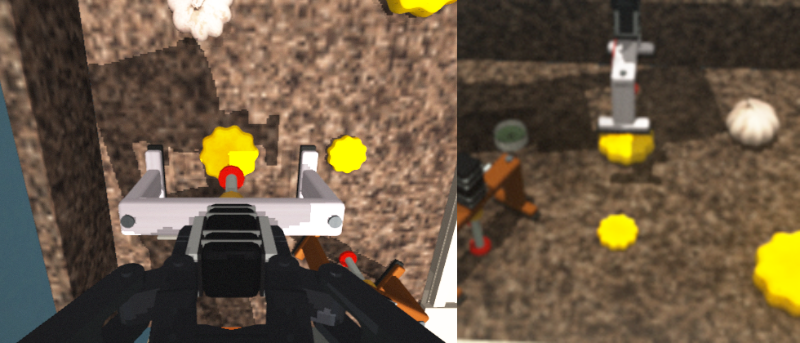

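The wrist view shows the foot over the middle of the cake (cake at about (0.512, 0.246)), with the runners clear on both sides and the gauge level. Shifting 2 mm in y and lowering gently.

carry_out --deltas "0 -2 10 0 0 0 1;0 -2 25 0 0 0 1;0 -2 40 0 0 0 1;0 -2 50 0 0 0 1;0 -2 58 0 0 0 1;0 -2 64 0 0 0 1;0 -2 69 0 0 0 1;0 -2 74 0 0 0 1;0 -2 78 0 0 0 1;0 -2 82 0 0 0 1;0 -2 85 0 0 0 1;0 -2 86 0 0 0 1"

```text
time_s: 7.25
eef_pos: [0.5108, 0.247, 0.0912]
eef_rot: [-0.0, 1.0, -0.0, 0.0]
wrist_force: [-0.3, 0.0, -2.0]
opening: 0.297
grasp_force: 59.7
```

carry_out --deltas "0 0 1 0 0 0 1;0 0 2 0 0 0 1;0 0 3 0 0 0 1;0 0 3 0 0 0 1;0 0 3 0 0 0 1"

```text
time_s: 7.88
eef_pos: [0.5107, 0.247, 0.0883]
eef_rot: [-0.0, 1.0, -0.0, 0.0]
wrist_force: [0.7, 0.9, -1.6]
opening: 0.295
grasp_force: 59.7
```

The spring is carrying about 2 N but the runners aren't loaded yet, so I'm going another 1 mm lower.

carry_out --deltas "0 0 0.5 0 0 0 1;0 0 1 0 0 0 1;0 0 1 0 0 0 1"

```text
time_s: 8.25
eef_pos: [0.5109, 0.247, 0.0881]
eef_rot: [-0.0, 1.0, -0.0, 0.0]
wrist_force: [-3.3, -2.0, 4.8]
opening: 0.298
grasp_force: 60.9
```

The runners are on the worktop (force now +4.8 N). Releasing and retreating upward.

carry_out --deltas "0 0 0 0 0 0 0.6;0 0 0 0 0 0 0.5;0 0 0 0 0 0 0.3;0 0 0 0 0 0 0;0 0 0 0 0 0 0;0 0 0 0 0 0 0;0 0 -10 0 0 0 0;0 0 -30 0 0 0 0;0 0 -60 0 0 0 0;0 0 -100 0 0 0 0;0 0 -140 0 0 0 0;0 0 -140 0 0 0 0"

```text
time_s: 9.75
eef_pos: [0.513, 0.2477, 0.2322]
eef_rot: [-0.001, 1.0, -0.0, 0.004]
wrist_force: [-0.1, 0.3, -0.8]
opening: 1.002
grasp_force: 0.0
```

```bash
python3 - <<'E'
from h import *
o=sensors.get_obs(); print(o["eef_pos"],o["opening"],o["wrist_force"])
w=vision.camera("wrist"); s=vision.camera("side"); c=cam("wrist",o)
m=cv2.inRange(cv2.cvtColor(w,cv2.COLOR_BGR2HSV),(20,150,40),(36,255,255))
for a,b,u in blobs(m,150): print(a,b,u.round(),ray(c,[b[0]+b[2]/2,b[1]+b[3]/2],.019).round(4))
np.save("w3.npy",np.r_[o["eef_pos"],o["eef_rot"]]); cv2.imwrite("pics/w3.png",w)
cv2.imwrite("pics/both3.png",cv2.resize(np.hstack([w,cv2.resize(s[130:330,170:370],(420,420))]),(800,343)))
E
```

```text
[0.51302371 0.24768091 0.23224215] 1.0019505689322634 [-0.07420404  0.30077707 -0.75994393]
2538 [433, 0, 98, 37] [480.  14.] [0.6549 0.0725 0.019 ]
1270 [255, 147, 61, 32] [285. 164.] [0.5255 0.2464 0.019 ]
1268 [388, 158, 42, 41] [408. 178.] [0.5096 0.1212 0.019 ]
```

View pics/both3.png

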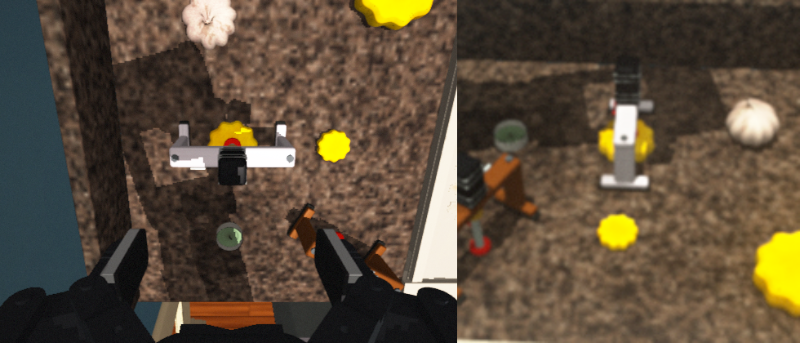

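The gauge stands free and level, with its foot on the cake at (232,143) in the picture. The cake is centred between the runners and the gripper is clear. Handing in.

```bash
python3 -c "
from bench import ctrl
print(ctrl.hand_in())"
```

```text
the job is handed in; nothing more can be done
None
```

The gauge was left standing by itself over the middle-sized yellow cake, its red foot resting on the cake's middle and the arm clear, and the job is handed in at about 10 s; no verdict or foot reading came back.

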